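# Step the label printer's dial on by one click and feed a label

### The job

The label printer prints too faintly. With a fingertip resting on its big knurled dial, rub the dial round clockwise (seen from above) by one click, so that its pointer goes from the one-dot mark to the two-dot mark and no further, and let go of it; then press the round feed key beside it right down to run a label, and let it come back up. Only touch and push: grasp and lift nothing, and leave the loose things on and round the printer where they are.

Things in the scene. Friction and masses are not known exactly. Their poses are not given: they have to be found in the camera images.
- printer: Label printer, white and grey, fixed; 220 mm deep (its x, front to back), 190 mm wide (y to its left), z up; origin at the centre of its underside. Front half: flat deck, 80 mm above the desk, with dial and feed key. Back half (from 9 mm behind the origin): roll cover, top 113 mm above the desk
- dial_centre (a point): Centre of the dial's top face, on its upright axis, 92 mm above the desk. The dial is a flat black disc, 86 mm across, knurled from 27 to 43 mm from the axis, in a fixed collar (outer radius 49 mm, top 6 mm below the face). It yields downward on a spring: 2 N to start, 8 N fully down at 4 mm. A fingertip pressing the knurling with 4 to 8 N (2 to 4 mm deep) drags it round
- dial_pointer (a point): Outer end of the white pointer line on the dial's face, 25.5 mm from the axis; turns with the dial
- dial (a joint): Dial angle, rad, growing clockwise seen from above: 0 = pointer at the one-dot mark (start), 0.7 = two-dot mark (pointer straight to the printer's front, its -x), 1.4 = three-dot mark. Each is a click; turning out of one takes about 0.04 N m; released, the dial settles into the nearest click
- feed_key_top (a point): Centre of the top of the round feed key, white, 22 mm in diameter, in a grey round housing on the deck, 101 mm to the right of the dial's axis (-y of the printer); moves down with the key
- feed_key (a joint): Travel of the feed key, m: 0 = up, 0.006 = right down; spring return, 5 N right down; counts as right down from 0.0048
- clip: Black binder clip, 28 x 32 x 43 mm, loose on top of the roll cover; origin under its centre; leave alone
- label_roll: White roll of labels, 54 mm in diameter, 40 mm high, loose behind the printer; origin under its centre; leave alone
- stamp: Wooden hand stamp, 25 x 44 x 77 mm, loose, standing behind the printer; origin under its centre; leave alone
- bone_folder: Flat paper folder of bone, 23 x 155 x 8 mm, lying loose across the roll cover in front of the clip; origin under its centre; leave alone

How it is judged:
On the way, in this order (a step that is already met when the one before it is completed fails the run):
1. the dial has clicked in at the two-dot mark and has been let go (value of joint dial between 0.58 and 0.82 rad and contact force between the fingers and printer below 0.3 N), for 0.2 s.
2. the feed key is pressed right down (value of joint feed_key above 0.0048 m and value of joint dial between 0.58 and 0.82 rad), for 0.05 s.
At the end, for the whole second after the job is handed in: The dial rests in its middle click (0.7 rad, within 0.12 rad) and the feed key, having been pressed at least 4.8 mm down after that, is back up (within 1 mm) (value of joint dial between 0.58 and 0.82 rad and value of joint feed_key below 0.001 m); the robot touches nothing.
It fails at once if the dial was turned on past the two-dot mark, toward the three-dot mark (value of joint dial above 1.1 rad).
It fails at once if a loose thing on or by the printer was lifted or shifted by more than 25 mm (distance of any of clip, label_roll, stamp, bone_folder from where it was at the start of the episode above 0.025 m).
It also fails if it takes over 40 s, if anything falls off the work surface, if the arm or the gripper's body presses on something with over 40 N, if the wrist force passes 120 N, or if a joint passes its speed limit or range.

### The arm

A 6-joint arm with a two-finger parallel gripper is mounted at the origin on a cart in front of the work surface, level with it; the furniture and walls round the work are solid. World frame = base frame: x ahead of the robot, y to its left, z up, the work surface at z = 0. Lengths are in m, angles in rad, forces in N, time in s.
With the tool pointing down it reaches from about 0.375 to 0.9 m from the base axis. Payload 3.1 kg.
Tool frame: the origin (TCP) lies at the centre of the arm's flange, where the gripper is bolted on; the fingertips stand 182 mm ahead of it and the grasp point (between the pads) lies 164 mm ahead of it; z points along the fingers, y is the line along which they close (so a half turn about z gives the same grasp; the last joint's range is limited). The gripper opens to 87 mm and grips with 3 to 60 N. Pads are 19 mm wide; open, the fingers measure 117 mm over their backs; the gripper's body (75 mm by 190 mm) begins 51 mm behind the grasp point.
Start: joints at [-1.454, 0.527, 1.433, -0, 1.181, -0.178], TCP at [0.182, -0.598, 0.405] pointing down, gripper open.
Joint ranges: [-3.08, 3.08], [-0.75, 2.2], [0.22, 2.44], [-1.43, 4.57], [0, 2.65], [-2.85, 2.85]. Speed limits (rad/s): [2.79, 2.79, 3.14, 3.14, 3.14, 3.14].

### API

Orientations are given as a unit quaternion [x, y, z, w].
In Python, from rig import * gives the robot as it stands.
- The arm moves only by the tool move_arm, never from a script. Its argument "commands" is a list that holds one entry, the list of rows, each a list of 6 numbers: the shift along the tool's x, y, z in units of 40 mm (1.0 is 40 mm), then the turn, a rotation vector about the tool's x, y, z in rad. A call has 1 to 12 rows; each row is the pose to reach, as a shift and turn from the pose commanded when the call began, along the tool's axes at that moment; what a row does not reach only later rows make up. A row lasts 1/8 s, in which the tool goes at most 62.5 mm and 10.7 degrees, less where a joint would pass 70% of its speed; a pose out of reach is approached as far as the arm can. A call with a gripper value outside its range is refused whole. "claw" is the closure, from -1 (fully open) to 1 (shut), so that 0 is half open, set as the call begins (left out, the last holds). The fingers move at their own pace and stop on an object; "squeeze" is the grip in N (left out, the last holds). Time passes only in rows, so rows that repeat a pose let the fingers close. It gives the time, the measured TCP pose, the force, the opening and the grip force at its end, in the units of the state.
- get_obs(): the state, without advancing time (a new reading comes with each control period).
- camera(name): name is "side" or "top" or "wrist"; returns a dict with "pixels" (420x560x3 uint8, blue, green, red), "range_z" (420x560 float32, m along the optical axis (not along the pixel's ray), 0 where there is no reading), "camera_matrix" (3x3 intrinsics, pixels), "extrinsics" (4x4, takes a point from world to camera coordinates). Camera axes: x right, y up, looking along -z (the intrinsics and any distortion apply to the point x, -y, -z); pixel columns grow to the right and rows downward; lengths in m; the calibration is good to about 2 mm. A picture is of the moment at which its call begins.
- hand_in(): hands the job in; it is judged then, once.
The state is a dict: "time": time; "q": joint angles; "joint_velocities": joint speeds; "joint_torque": joint torques, N m; "position": TCP position; "tool_rot": TCP orientation; "ft_force": force on the tool from outside, world axes, zero at the start; "moment": the same for the moment, N m; "grip_width": finger opening in m; "grip_force": force on a finger pad.
Only numpy, scipy, OpenCV 4.12 (cv2) and the standard library are available. Lean on these libraries where they do the work, as an engineer would, in place of code of your own. Each camera call takes 0.05 s, during which the arm holds its last target. There are 200 camera calls.

## Working session

There is one attempt and no reset: what is moved stays moved. The work goes in short steps, Python scripts to look and compute and a tool call to move; the robot and the scene stay as the last step left them, time stands still between calls to the robot, and variables do not carry over. Pictures are saved under pics/ and viewed, at most 10 in all, crops included, and the job is handed in when it is done.

Besides the shell and the picture viewer there is one more tool, called after "Request:" as name(argument=value, ...) on one line, values as JSON. move_arm: Moves the arm, as the interface text tells. Its arguments: {"type":"object","properties":{"commands":{"type":"array","items":{"type":"array","items":{"type":"array","items":{"type":"number"}}}},"claw":{"type":"number"},"squeeze":{"type":"number"}},"required":["commands"]}

```bash
mkdir -p pics; cat > h.py <<'E'
from rig import *
import numpy as np, cv2
def shot(name,fn):
    c=camera(name); cv2.imwrite('pics/'+fn+'.png',c['pixels']); np.savez('pics/'+fn+'.npz',**c); return c
def world(fn,u,v,z=None):
    c=np.load('pics/'+fn+'.npz'); K=c['camera_matrix']; E=c['extrinsics']
    r=np.linalg.inv(K)@[u,v,1]; d=np.array([r[0],-r[1],-1.])
    R=E[:3,:3].T; o=-R@E[:3,3]; w=R@d
    if z is None:
        s=np.median(c['range_z'][int(v)-1:int(v)+2,int(u)-1:int(u)+2])
    else: s=(z-o[2])/w[2]
    return o+s*w
E
python3 - <<'E'
from h import *
for n in('top','side'): c=shot(n,n+'1'); print(n,c['extrinsics'].round(3).tolist())
o=get_obs(); print(o)
E
```

```text
top [[0.018, -1.0, 0.009, 0.294], [0.998, 0.019, 0.057, -0.585], [-0.057, 0.008, 0.998, -0.93], [0.0, 0.0, 0.0, 1.0]]
side [[-0.996, -0.084, 0.004, 0.63], [0.047, -0.513, 0.857, 0.054], [-0.07, 0.854, 0.516, -1.119], [0.0, 0.0, 0.0, 1.0]]
{'time': 0.1, 'q': array([-1.45448096e+00,  5.28377115e-01,  1.43377686e+00, -3.14284243e-05,
        1.18140144e+00, -1.78478438e-01]), 'joint_velocities': array([-0.00029538, -0.0015079 , -0.00301299, -0.00020011,  0.00052679,
       -0.00042997]), 'joint_torque': array([-6.32397459e-04, -4.40987277e+01, -1.77149963e+01,  6.35157642e-02,
        5.33934846e-02, -5.03965202e-05]), 'position': array([ 0.18159011, -0.59771421,  0.40386588]), 'tool_rot': array([ 9.89155375e-01,  1.46869604e-01,  1.59729725e-05, -9.81358670e-04]), 'ft_force': array([ 0.09852355, -0.69196509,  0.57503423]), 'moment': array([ 0.00075536, -0.07612999,  0.01563196]), 'grip_force': 0.0, 'grip_width': 0.0873421337314288}
```

View pics/top1.png

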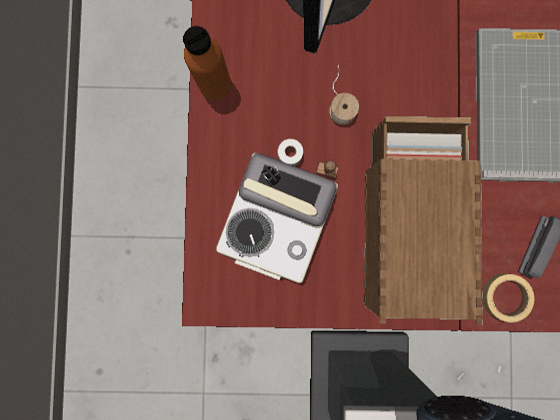

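View pics/side1.png

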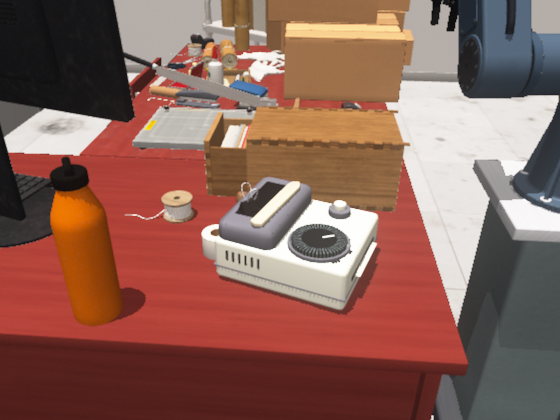

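The top view shows the dial at about (249,232), the key at about (297,250) and a tall wooden box to the printer's right (columns 365–480). The side view confirms it, with the loose items on and behind the roll cover.

```bash
python3 - <<'E'
from h import *
c=np.load('pics/top1.npz'); p=c['pixels'][140:300,200:350]
cv2.imwrite('pics/crop1.png',cv2.resize(p,None,fx=5,fy=5,interpolation=cv2.INTER_CUBIC)[:600] if 0 else cv2.resize(p[50:160],None,fx=5,fy=5,interpolation=cv2.INTER_CUBIC))
for u,v,z in((249,232,.092),(297,250,None),(420,230,None),(372,300,None),(372,180,None),(280,200,None),(270,174,None)): print(u,v,world('top1',u,v,z).round(4))
E
```

```text
249 232 [0.5314 0.3694 0.092 ]
297 250 [0.4975 0.2732 0.0997]
420 230 [0.5408 0.044  0.1443]
372 300 [0.3988 0.1188 0.076 ]
372 180 [0.6437 0.1191 0.07  ]
280 200 [0.5944 0.3088 0.1205]
270 174 [0.6437 0.329  0.1281]
```

View pics/crop1.png

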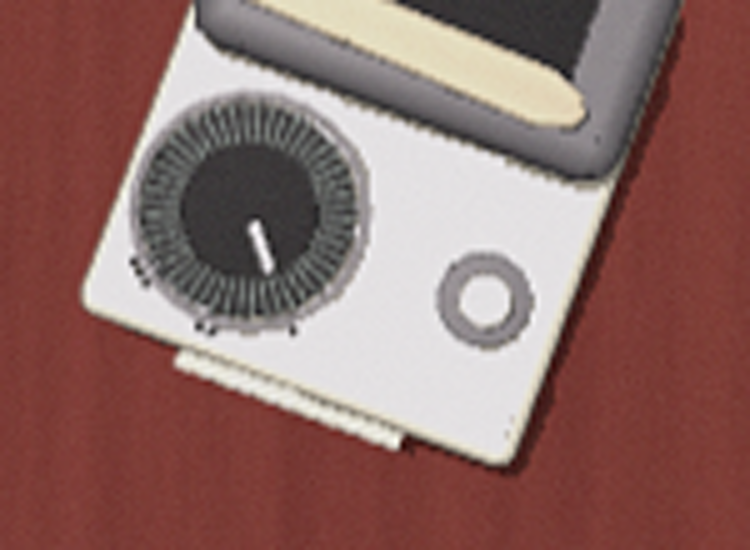

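```bash
cat >> h.py <<'E'
from scipy.spatial.transform import Rotation as Ro
def row(x,y,z,a,base=None):
    """TCP target x,y,z, tool x axis at angle a deg, pointing down"""
    o=get_obs(); R=Ro.from_quat(o['tool_rot']) ; p=o['position']
    h=np.deg2rad(a)/2; T=Ro.from_quat([np.cos(h),np.sin(h),0,0])
    return np.r_[R.inv().apply(np.array([x,y,z])-p)/.04,(R.inv()*T).as_rotvec()].round(3).tolist()
E
python3 - <<'E'
from h import *
print(row(.55,-.1,.42,100)); print(row(.50,.37,.40,178))
E
```

```text
[12.428, -9.231, -0.382, -0.001, -0.002, -1.451]
[14.646, -20.836, 0.142, -0.0, -0.003, -2.812]
```

Request:
move_arm(commands=[[[1.2, -0.9, -0.2, 0, 0, -0.16], [2.4, -1.8, -0.4, 0, 0, -0.32], [3.6, -2.7, -0.4, 0, 0, -0.48], [4.8, -3.6, -0.4, 0, 0, -0.64], [6.0, -4.5, -0.4, 0, 0, -0.8], [7.2, -5.4, -0.4, 0, 0, -0.96], [8.4, -6.3, -0.4, 0, 0, -1.12], [9.6, -7.2, -0.4, 0, 0, -1.28], [10.8, -8.1, -0.4, 0, 0, -1.4], [12.4, -9.2, -0.4, 0, 0, -1.45], [12.4, -9.2, -0.4, 0, 0, -1.45], [12.4, -9.2, -0.4, 0, 0, -1.45]]], claw=1, squeeze=10)

```text
time: 1.6
position: [0.5494, -0.1011, 0.4203]
tool_rot: [0.642, 0.766, -0.0, -0.0]
ft_force: [0.1, -0.4, -0.1]
grip_width: 0.0006
grip_force: 0.0
```

```bash
python3 - <<'E'
from h import *
o=get_obs();print(o['time'],o['position'],o['ft_force'],o['grip_width'])
print(row(.42,.37,.36,178)); 
E
```

```text
1.6 [ 0.54937565 -0.10112185  0.4202734 ] [ 0.05807415 -0.38865741 -0.06098144] 0.0006156477673817279
[12.162, -1.121, 1.51, -0.001, -0.001, -1.36]
```

Request:
move_arm(commands=[[[1.4, -0.1, 0, 0, 0, -0.16], [2.8, -0.2, 0, 0, 0, -0.32], [4.2, -0.3, 0, 0, 0, -0.48], [5.6, -0.5, 0.2, 0, 0, -0.64], [7.0, -0.6, 0.5, 0, 0, -0.8], [8.4, -0.8, 0.8, 0, 0, -0.96], [9.8, -0.9, 1.1, 0, 0, -1.12], [11.2, -1.0, 1.5, 0, 0, -1.28], [12.2, -1.1, 1.5, 0, 0, -1.36], [12.2, -1.1, 1.5, 0, 0, -1.36], [12.2, -1.1, 1.5, 0, 0, -1.36]]])

```text
time: 2.98
position: [0.422, 0.3696, 0.3607]
tool_rot: [0.019, 1.0, -0.001, -0.0]
ft_force: [0.1, 0.1, -0.2]
grip_width: 0.0003
grip_force: 0.0
```

```bash
python3 - <<'E'
from h import *
o=get_obs();print(o['time'],o['position'],o['ft_force'],o['q'])
c=shot('wrist','w1')
for p in((.5314,.3694,.092),(.4975,.2732,.1)):
    q=c['extrinsics']@[*p,1]; k=c['camera_matrix']@[q[0],-q[1],-q[2]]; print(k[:2]/k[2])
E
```

```text
2.975 [0.42203819 0.36958336 0.36065473] [ 0.11887112  0.13508137 -0.15411449] [ 5.20251613e-01  4.98380784e-01  1.63989472e+00 -1.05016827e-03
  1.00430431e+00 -1.01105133e+00]
[287.81345377 329.75733108]
[172.72559775 305.89640395]
```

View pics/w1.png

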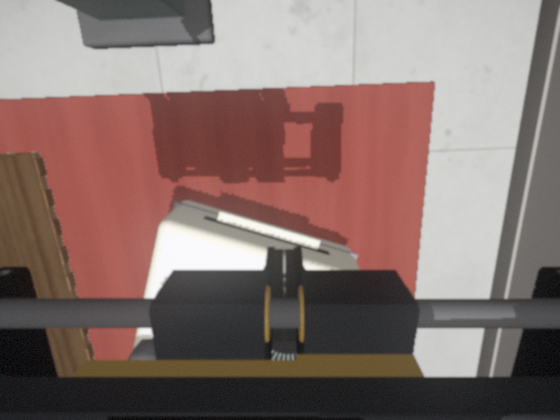

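The wrist view mostly shows the gripper, with the dial hidden behind the closed fingertips at about (285,255), so I'll rely on the top-view positions.

```bash
python3 - <<'E'
from h import *
print(row(.4966,.368,.284,180))
E
```

```text
[-1.861, 0.04, 1.919, -0.001, -0.0, -0.04]
```

Request:
move_arm(commands=[[[-1.0, 0.0, 0.6, 0, 0, -0.04], [-1.86, 0.04, 1.2, 0, 0, -0.04], [-1.86, 0.04, 1.92, 0, 0, -0.04], [-1.86, 0.04, 1.92, 0, 0, -0.04], [-1.86, 0.04, 1.92, 0, 0, -0.04], [-1.86, 0.04, 1.92, 0, 0, -0.04]]])

```text
time: 3.78
position: [0.4961, 0.37, 0.2856]
tool_rot: [-0.001, 1.0, 0.001, 0.001]
ft_force: [-0.9, 0.8, -0.5]
grip_width: 0.0006
grip_force: 0.0
```

```bash
python3 - <<'E'
from h import *
print(get_obs()['position'],row(.4966,.368,.271,180))
c=shot('side','s2'); cv2.imwrite('pics/s2c.png',cv2.resize(c['pixels'][120:320,180:420],None,fx=3,fy=3))
E
```

```text
[0.49612956 0.37000572 0.28555047] [-0.011, -0.051, 0.364, 0.001, 0.002, 0.003]
```

View pics/s2c.png

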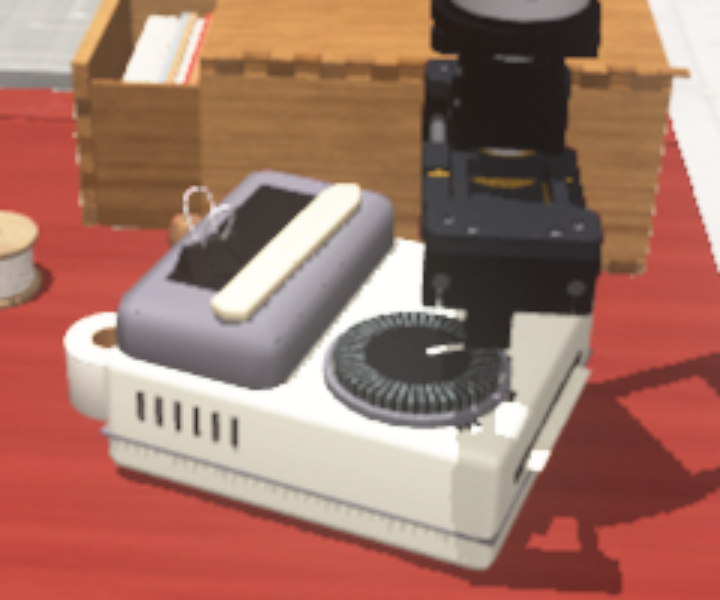

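The crop shows the fingertips at about (488,345), just above the dial's knurling, with the pointer inside at (445,350). I'll go down slowly.

Request:
move_arm(commands=[[[0, 0, 0.1, 0, 0, 0], [0, 0, 0.2, 0, 0, 0], [0, 0, 0.28, 0, 0, 0], [0, 0, 0.33, 0, 0, 0], [0, 0, 0.33, 0, 0, 0], [0, 0, 0.33, 0, 0, 0]]])

```text
time: 4.58
position: [0.4957, 0.3703, 0.2715]
tool_rot: [-0.002, 1.0, 0.0, -0.0]
ft_force: [-2.9, -0.6, 6.4]
grip_width: 0.0007
grip_force: 3.2
```

```bash
python3 - <<'E'
from h import *
o=get_obs(); R=Ro.from_quat(o['tool_rot']); p=o['position']; C=np.array([.5316,.368,p[2]])
for d in range(5,46,5):
    W=Ro.from_rotvec([0,0,-np.deg2rad(d)]); print(d,(R.inv().apply(C+W.apply(p-C)-p)/.04).round(3),(R.inv()*W*R).as_rotvec().round(3))
E
```

```text
5 [-0.009  0.078  0.   ] [-0.    -0.     0.087]
10 [-0.024  0.155  0.   ] [-0.    -0.     0.175]
15 [-0.046  0.23   0.   ] [-0.    -0.     0.262]
20 [-0.075  0.303  0.   ] [-0.    -0.     0.349]
25 [-0.109  0.374  0.   ] [-0.    -0.     0.436]
30 [-0.15   0.441  0.   ] [-0.    -0.     0.524]
35 [-0.197  0.504  0.   ] [-0.    -0.     0.611]
40 [-0.249  0.563  0.   ] [-0.    -0.     0.698]
45 [-0.305  0.617  0.   ] [-0.    -0.     0.785]
```

Request:
move_arm(commands=[[[-0.01, 0.08, 0, 0, 0, 0.087], [-0.025, 0.155, 0, 0, 0, 0.175], [-0.045, 0.23, 0, 0, 0, 0.262], [-0.075, 0.3, 0, 0, 0, 0.35], [-0.11, 0.375, 0, 0, 0, 0.436], [-0.15, 0.44, 0, 0, 0, 0.524], [-0.195, 0.505, 0, 0, 0, 0.61], [-0.24, 0.555, 0, 0, 0, 0.68], [-0.24, 0.555, 0, 0, 0, 0.68], [-0.24, 0.555, 0, 0, 0, 0.68]]])

```text
time: 5.82
position: [0.5053, 0.393, 0.2717]
tool_rot: [0.332, 0.943, 0.001, -0.0]
ft_force: [-1.6, 1.2, 5.4]
grip_width: 0.0004
grip_force: 3.1
```

```bash
python3 - <<'E'
from h import *
o=get_obs();print(o['position'],o['ft_force'])
c=shot('side','s3'); cv2.imwrite('pics/s3c.png',cv2.resize(c['pixels'][200:280,270:390],None,fx=6,fy=6,interpolation=cv2.INTER_CUBIC))
E
```

```text
[0.50528406 0.39303983 0.27173835] [-1.63554446  1.24695865  5.4077965 ]
```

View pics/s3c.png

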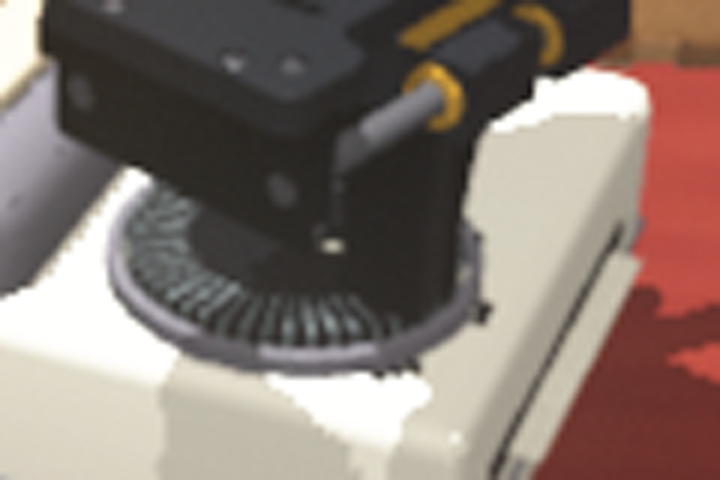

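The pointer is almost hidden, with only a white speck at crop (330,243), so I'll lift 25 mm and look at it clear of the finger.

Request:
move_arm(commands=[[[0, 0, -0.3, 0, 0, 0], [0, 0, -0.8, 0, 0, 0], [0.3, 0, -1.5, 0, 0, 0], [0.8, -0.6, -1.5, 0, 0, 0], [0.8, -0.6, -1.5, 0, 0, 0], [0.8, -0.6, -1.5, 0, 0, 0]]])

```text
time: 6.62
position: [0.4662, 0.3938, 0.3309]
tool_rot: [0.332, 0.943, 0.0, 0.001]
ft_force: [0.3, 0.6, -0.7]
grip_width: 0.0004
grip_force: 0.0
```

```bash
python3 - <<'E'
from h import *
o=get_obs();print(o['position'],o['ft_force'])
c=shot('side','s4'); s=c['pixels'][190:280,265:385]; cv2.imwrite('pics/s4c.png',cv2.resize(s,None,fx=6,fy=6,interpolation=cv2.INTER_CUBIC))
C=np.array([.5316,.368,.092])
for t in(0,.35,.7,1.05,1.4,None):
    g=np.deg2rad(160.7)+.7-(t or 0); p=C+(0 if t is None else .0255)*np.array([np.cos(g),np.sin(g),0])
    q=c['extrinsics']@[*p,1]; k=c['camera_matrix']@[q[0],-q[1],-q[2]]; print(t,(k[:2]/k[2]-[265,190])*6)
E
```

```text
[0.46615225 0.3937784  0.33088521] [ 0.27721158  0.64084238 -0.69822914]
0 [407.57572228 258.26729278]
0.35 [414.66712399 277.09229034]
0.7 [409.65010683 295.75907218]
1.05 [392.82264169 311.92561529]
1.4 [366.06350446 323.46241849]
None [314.82354237 272.88029146]
```

View pics/s4c.png

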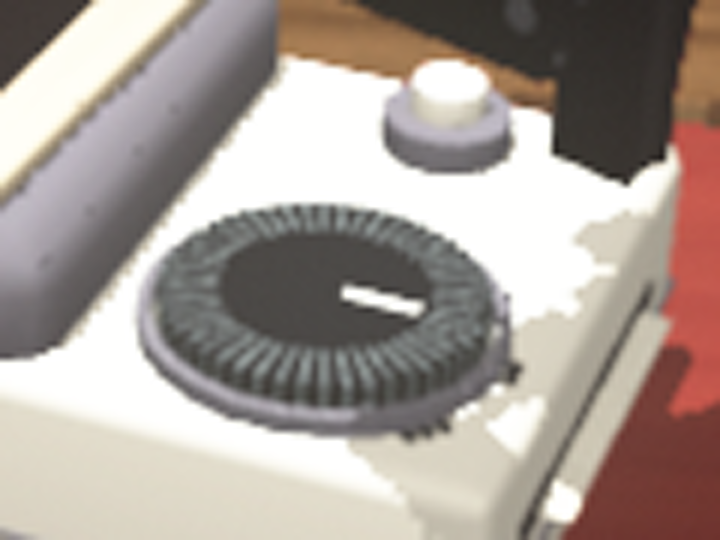

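The lifted view shows the pointer from (345,292) to its tip at (422,308), which matches the two-dot mark. The key at (450,85) is up. Next is the key.

```bash
python3 - <<'E'
from h import *
print(row(.4975,.2732,.297,161))
print(np.median(np.load('pics/top1.npz')['range_z'][248:252,296:299]), world('top1',297,249.5,.1), world('top1',297,250)[2],world('top1',249,222))
E
```

```text
[-2.494, -1.864, 0.843, 0.001, 0.001, -0.345]
0.8564582 [0.49854018 0.27323867 0.1       ] 0.09966926365103368 [0.55139041 0.36987936 0.09121709]
```

Request:
move_arm(commands=[[[-0.9, -0.7, 0, 0, 0, -0.12], [-1.8, -1.4, 0, 0, 0, -0.24], [-2.5, -1.86, 0.2, 0, 0, -0.345], [-2.5, -1.86, 0.5, 0, 0, -0.345], [-2.5, -1.86, 0.84, 0, 0, -0.345], [-2.5, -1.86, 0.84, 0, 0, -0.345], [-2.5, -1.86, 0.84, 0, 0, -0.345]]])

```text
time: 7.55
position: [0.4966, 0.274, 0.297]
tool_rot: [0.165, 0.986, 0.0, -0.0]
ft_force: [-0.5, -0.5, 0.2]
grip_width: 0.0008
grip_force: 0.0
```

```bash
python3 - <<'E'
from h import *
o=get_obs();print(o['position'],row(.498,.2732,.277,161))
c=shot('side','s5'); s=c['pixels'][170:260,285:405]; cv2.imwrite('pics/s5c.png',cv2.resize(s,None,fx=6,fy=6,interpolation=cv2.INTER_CUBIC))
E
```

```text
[0.49660659 0.27397589 0.29698261] [-0.039, -0.007, 0.5, 0.0, -0.0, 0.001]
```

View pics/s5c.png

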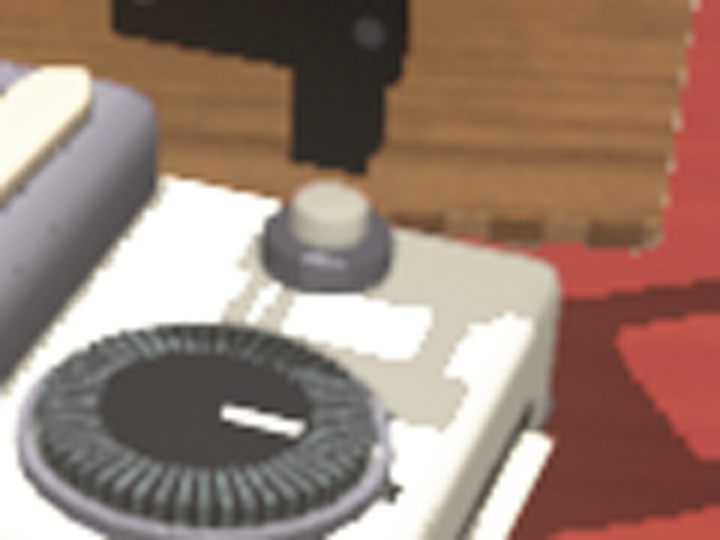

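The fingertip at (330,165) is centred over the key at (330,210), and the dial is still at two dots. Pressing now.

Request:
move_arm(commands=[[[-0.03, 0, 0.2, 0, 0, 0], [-0.03, 0, 0.35, 0, 0, 0], [-0.03, 0, 0.45, 0, 0, 0], [-0.03, 0, 0.5, 0, 0, 0], [-0.03, 0, 0.51, 0, 0, 0], [-0.03, 0, 0.51, 0, 0, 0]]])

```text
time: 8.35
position: [0.498, 0.2728, 0.2785]
tool_rot: [0.165, 0.986, 0.0, 0.0]
ft_force: [-2.7, 0.5, 12.5]
grip_width: 0.0003
grip_force: 6.1
```

Request:
move_arm(commands=[[[0, 0, 0.03, 0, 0, 0], [0, 0, 0.03, 0, 0, 0], [0, 0, 0.03, 0, 0, 0]]])

```text
time: 8.72
position: [0.4979, 0.2728, 0.2783]
tool_rot: [0.165, 0.986, 0.0, 0.001]
ft_force: [-3.8, -0.2, 18.4]
grip_width: 0.0004
grip_force: 9.4
```

```bash
python3 - <<'E'
from h import *
c=shot('side','s6'); s=c['pixels'][170:260,285:405]; cv2.imwrite('pics/s6c.png',cv2.resize(s,None,fx=6,fy=6,interpolation=cv2.INTER_CUBIC))
E
```

```text
(no output)
```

View pics/s6c.png

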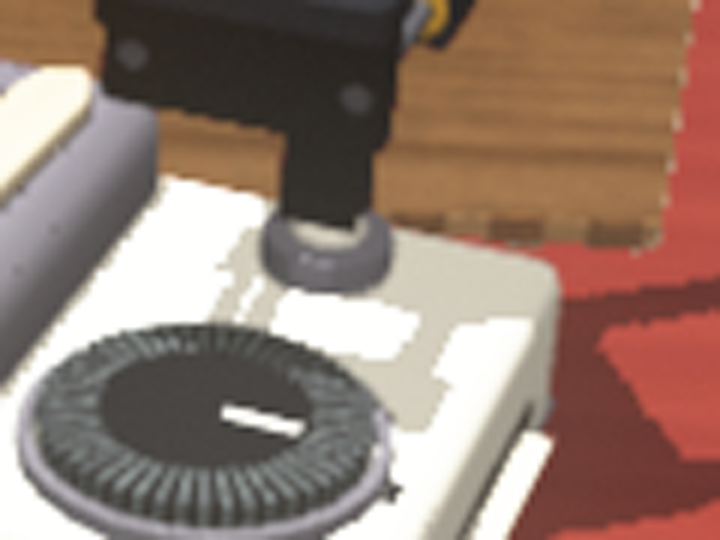

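The key is pressed in almost flush with its housing at (325,240), against a hard stop (18 N), and the dial is unchanged. Lifting off.

Request:
move_arm(commands=[[[0, 0, -0.3, 0, 0, 0], [0, 0, -0.8, 0, 0, 0], [0, 0, -1.5, 0, 0, 0], [0, 0, -2.0, 0, 0, 0], [0, 0, -2.0, 0, 0, 0], [0, 0, -2.0, 0, 0, 0]]])

```text
time: 9.52
position: [0.4976, 0.2724, 0.3546]
tool_rot: [0.165, 0.986, -0.0, -0.001]
ft_force: [-0.8, 0.2, -0.1]
grip_width: 0.0004
grip_force: 0.0
```

```bash
python3 - <<'E'
from h import *
c=shot('side','s7'); s=c['pixels'][170:260,285:405]; cv2.imwrite('pics/s7c.png',cv2.resize(s,None,fx=6,fy=6,interpolation=cv2.INTER_CUBIC))
E
```

```text
(no output)
```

View pics/s7c.png

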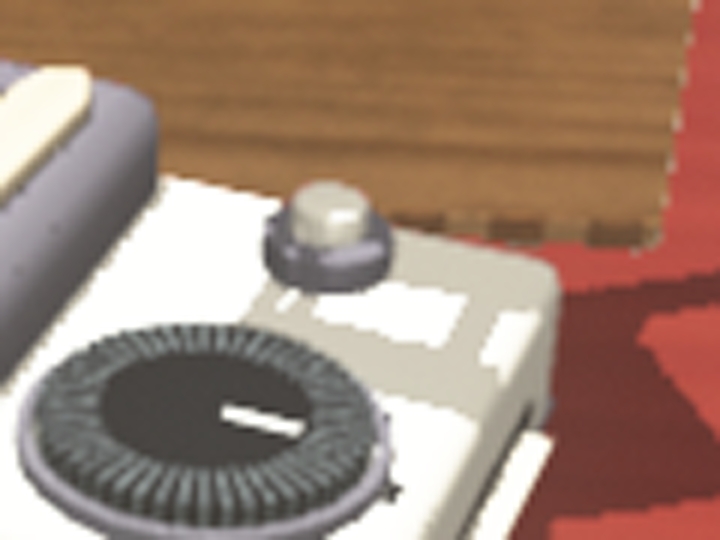

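The key is back up at (330,205), the dial is at two dots, and the arm is clear.

```bash
python3 -c "
from rig import *
print(hand_in())"
```

```text
the job is handed in; nothing more can be done
None
```

The dial was rubbed round to the two-dot mark and let go, the feed key was pressed to its stop and came back up, the loose things weren't touched, and the job is handed in; no verdict came back.

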